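# Snap in a lid clip and tug-test it

### The job

One of the two aluminium lid clips on the clear tray stack stands proud of its socket: press it down until it snaps fully home, then grip its tab and tug it straight up with about 10 N, steadily for about a second, to prove that it holds. Never tug harder than 15 N, which drags the latch inside the socket up, do not ram the clip, leave the other clip alone, and let go with the clip still fully home and the things around undisturbed.

Things in the scene. Friction and masses are not known exactly. Their poses are not given: they have to be found in the camera images.
- clip: the lid clip that stands proud: bare aluminium, upright tab 12 mm thick (along its x), 26 mm wide (y), from 4 to 38 mm above the origin, on a 34 x 34 mm flange 4 mm thick, over a 14 x 14 mm snap shank 39 mm long reaching down into the socket. Origin: centre of the flange's underside, z up. It starts 16 mm too high (gap under the flange); fully home the flange lies on the boss. 50 g.
- seated_clip: the other lid clip, of the same shape and size, already fully home in the other socket of the stack; to be left alone.
- socket_left (a point): mouth of the socket at the stack's +y end: centre of the top of its grey 44 x 44 mm boss, 90 mm above the shelf, level with the tray rims; axes are the stack's, z up. Either clip may be in it. Pressing a clip in takes up to about 12 N, then it snaps past two sprung catches; once home it has 1 to 5.5 mm of free lift before they hold it, up to about 18 N.
- socket_right (a point): mouth of the other socket, at the stack's -y end, 236 mm from the first; same size, height and behaviour.
- tier: the tray stack: two clear acrylic trays, 150 mm (x) by 300 mm (y) and 90 mm high together, fixed to the shelf, with a grey socket boss at each end of the upper one. Origin: centre of its underside, z up.
- latch_left (a joint): how far, in m, the hidden sprung carriage in the left socket has been dragged up (0 at rest). Its two steel catches hold a clip above its snap bulge and take up the tug; it stays put under pulls below about 15 N, then gives way. Its rest height, unmeasured, differs from socket to socket and day to day, hence the unknown free lift.
- latch_right (a joint): how far, in m, the hidden sprung carriage in the right socket has been dragged up (0 at rest). Its two steel catches hold a clip above its snap bulge and take up the tug; it stays put under pulls below about 15 N, then gives way. Its rest height, unmeasured, differs from socket to socket and day to day, hence the unknown free lift.
- vial: empty glass test vial with black twist cap, 76 mm long, 18 mm thick, lying in the upper tray between the sockets; bystander. Origin on its underside.
- anchor: flat green plastic plant anchor, 60 mm long, 36 mm wide head, 8 mm thick, lying in the upper tray; bystander.
- scoop: stainless scoop, round bowl 56 mm wide, 30 mm high, with flat 100 mm handle; stands on the shelf to the right; bystander. Origin under the bowl.
- jar: closed glass jar, 64 mm wide, 85 mm high, on the right; bystander. Origin under its centre.
- cup: white cup, 72 mm wide, 70 mm high, on the left; bystander. Origin under its centre.
- can: aluminium can, 68 mm wide, 95 mm high, on the left; bystander. Origin under its centre.
Things that resemble listed ones, but are neither listed nor needed, are in the scene too. What is shaped like the clip but black, orange or turquoise is not meant.

How it is judged:
By the outcome, as a careful person would: the job done as asked, in the order asked, and still so for the second after the job is handed in, with the robot touching nothing.
It also fails if it takes over 72 s, if anything falls off the work surface, if the arm or the gripper's body presses on something with over 40 N, if the wrist force passes 120 N, or if a joint passes its speed limit or range.

### The arm

A 7-joint arm with a two-finger parallel gripper is mounted at the origin on the work surface. World frame = base frame: x ahead of the robot, y to its left, z up, the work surface at z = 0. Lengths are in mm, angles in degrees, forces in N, time in s.
With the tool pointing down it reaches from about 350 to 900 mm from the base axis. Payload 7.2 kg.
Tool frame: the origin (TCP) lies midway between the tips of the shut fingers; the grasp point (between the pads) lies hold_point_z behind it (hold_point_z is the distance from the TCP to the grasp point, in mm); x points along the fingers, z is the direction in which the jaws open and shut, and the axes are right-handed (so a half turn about x gives the same grasp; the last joint's range is limited). The gripper opens to 85 mm and grips with 20 to 120 N. Pads are 22 mm wide; open, the fingers measure 114 mm over their backs; the gripper's body (76 mm by 85 mm) begins 54 mm behind the grasp point. The pads swing forward as they close: fully open they stand 13 mm farther back than shut.
Start: joints at [72.067, 23.554, -0.728, 91.456, 0.321, 64.991, -4.71], TCP at [151.464, -606.372, 231.297] pointing down, gripper open.
Joint ranges: [-169.25, 169.25], [-16.82, 113.86], [-84.01, 82.57], [7.8, 145.47], [-59.2, 239.2], [7.22, 106.19], [-163.78, 163.78]. Speed limits (degrees/s): [136.94, 136.94, 172.46, 172.46, 180, 180, 180].

### API

Orientations are given as [roll, pitch, yaw] about the fixed x, y, z axes, in that order (R = Rz(yaw) Ry(pitch) Rx(roll)).
In Python, from workcell import observe, grab_frame, sign_off, hold_point_z gives the robot as it stands.
- The arm moves only by the tool apply_moves, never from a script. Its argument "commands" is text: rows parted by semicolons, each of 4 numbers parted by spaces: the shift along the tool's x, y, z in m, then the turn about the tool's x in rad. In form: x y z spin; .... A call has 1 to 5 rows; each row is the pose to reach, as a shift and turn from the pose commanded when the call began, along the tool's axes at that moment; what a row does not reach only later rows make up. A row lasts 1/8 s, in which the tool goes at most 62.5 mm and 10.7 degrees, less where a joint would pass 70% of its speed; a pose out of reach is approached as far as the arm can. A call with a gripper value outside its range is refused whole. "gripper" is the finger opening in m, from 0 to 0.0854, set as the call begins (left out, the last holds). The fingers move at their own pace and stop on an object; "squeeze" is the grip in N (left out, the last holds). Time passes only in rows, so rows that repeat a pose let the fingers close. It gives the time, the measured TCP pose, the force and the opening at its end, in the units of the state.
- observe(): the state, without advancing time (a new reading comes with each control period).
- grab_frame(name): name is "side" or "top"; returns a dict with "color" (480x640x3 uint8, blue, green, red), "range_z" (480x640 float32, mm along the optical axis (not along the pixel's ray), 0 where there is no reading), "fx", "fy", "cx", "cy" (pixels), "k1" (the pictures are not rectified: a ray, as slopes to the right and down, at radius r is drawn at 1 + k1 r^2 times it, then the intrinsics apply), "xyz" and "orientation" of the camera in the world. Camera axes: x right, y up, looking along -z (the intrinsics and any distortion apply to the point x, -y, -z); pixel columns grow to the right and rows downward; lengths in mm; the calibration is good to about 2 mm. A picture is of the moment at which its call begins.
- sign_off(): hands the job in, once; it reports no verdict.
The state is a dict: "time_s": time; "joint_pos": joint angles; "qd": joint speeds; "tau": joint torques, N m; "eef_pos": TCP position; "eef_rot": TCP orientation; "wrist_force": force on the tool from outside, world axes, zero at the start; "wrist_torque": the same for the moment, N m; "finger_gap": finger opening in mm.
Only numpy, scipy, OpenCV 4.12 (cv2) and the standard library are available. Lean on these libraries where they do the work, as an engineer would, in place of code of your own. Each camera call takes 0.05 s, during which the arm holds its last target.

## Working session

There is one attempt and no reset: what is moved stays moved. The work goes in short steps, Python scripts to look and compute and a tool call to move; the robot and the scene stay as the last step left them, time stands still between calls to the robot, and variables do not carry over. Pictures are saved under pics/ and viewed, and the job is handed in when it is done.

Besides the shell and the picture viewer there is one more tool, called after "Call:" in YAML: its name, and indented under it one key for each argument. apply_moves: Moves the arm, as the interface text tells. Its arguments: {"type":"object","properties":{"commands":{"type":"string"},"gripper":{"type":"number"},"squeeze":{"type":"number"}},"required":["commands"]}

```bash
mkdir -p pics; ls
python3 - <<'E'
from workcell import observe, grab_frame, hold_point_z
import cv2,pickle
print(observe(), hold_point_z)
for n in("side","top"):
    f=grab_frame(n); cv2.imwrite(f"pics/{n}0.png",f["color"]); pickle.dump(f,open(f"{n}0.pkl","wb"))
    print(n,{k:v for k,v in f.items() if k not in("color","range_z")})
E
```

```text
pics
{'time_s': 0.0, 'joint_pos': array([72.06637217, 23.60045162, -0.72794647, 91.50369374,  0.32044499,
       64.99126264, -4.71164831]), 'qd': array([ 0.04016168, -0.02677386, -0.00972301,  0.0600965 , -0.00254289,
       -0.12021   ,  0.00858034]), 'tau': array([ 4.52400891e-04, -6.00618339e+01,  6.82238135e-01, -2.99406356e+01,
        1.38866325e-02,  1.05237222e-02, -7.91654742e-06]), 'eef_pos': array([ 151.31363829, -605.89292441,  230.4509266 ]), 'eef_rot': array([-176.0564004 ,   89.90662734,  107.96859102]), 'wrist_force': array([ 0.37111855, -0.18885493, -0.43635018]), 'wrist_torque': array([ 0.04911007, -0.01275871, -0.0717316 ]), 'finger_gap': 85.43163760718714} 18.700000000000003
side {'fx': 541.2798875622624, 'fy': 541.2798875622624, 'cx': 313.8734363596143, 'cy': 241.27683012746695, 'k1': -0.07159990645671246, 'xyz': array([-187.14875805, -894.89592113,  960.94801613]), 'orientation': array([ 54.20807864,  -1.07044566, -38.27969535])}
top {'fx': 525.2401481983908, 'fy': 525.2401481983908, 'cx': 316.6202087827721, 'cy': 238.15082684627225, 'k1': 0.02877665223504748, 'xyz': array([ 486.5898488 ,   36.18481914, 1193.77324859]), 'orientation': array([  4.61889117,  -0.13259973, -88.87111361])}
```

View pics/side0.png

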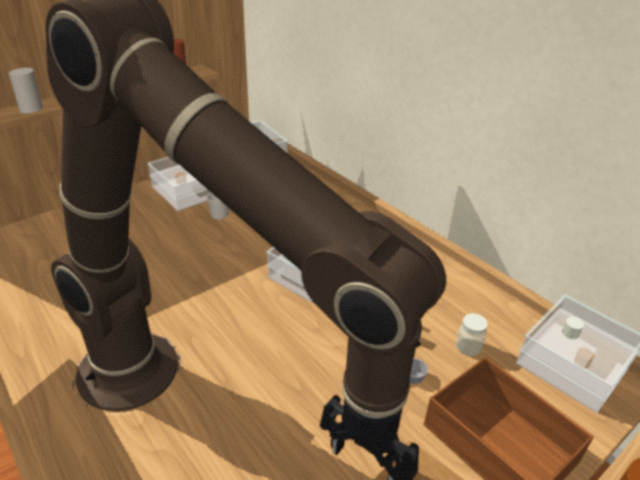

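View pics/top0.png

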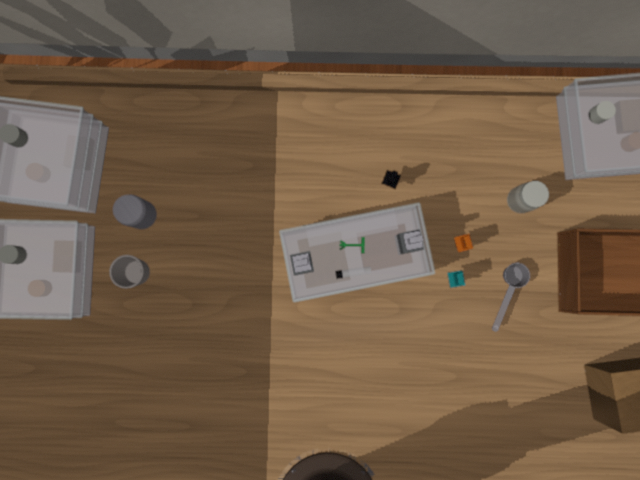

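```bash
cat > h.py <<'E'
import numpy as np,cv2
from scipy.spatial.transform import Rotation as R
def cam(f):
    K=np.array([[f["fx"],0,f["cx"]],[0,f["fy"],f["cy"]],[0,0,1.]]);D=np.array([f["k1"],0,0,0.])
    return K,D,R.from_euler('xyz',f["orientation"],degrees=True).as_matrix(),np.array(f["xyz"])
def slopes(f,uv):
    K,D,_,_=cam(f); return cv2.undistortPoints(np.array(uv,float).reshape(-1,1,2),K,D).reshape(-1,2)
def onplane(f,uv,z):
    _,_,M,c=cam(f); s=slopes(f,uv); d=np.c_[s[:,0],-s[:,1],-np.ones(len(s))]@M.T
    return c+d*((z-c[2])/d[:,2])[:,None]
def bydepth(f,uv,dep):
    _,_,M,c=cam(f); s=slopes(f,uv); dep=np.array(dep)
    return c+(np.c_[s[:,0],-s[:,1],-np.ones(len(s))]*dep[:,None])@M.T
def project(f,P):
    K,D,M,c=cam(f); q=(np.atleast_2d(P)-c)@M; q=q*[1,-1,-1]
    return cv2.projectPoints(q.reshape(-1,1,3),np.zeros(3),np.zeros(3),K,D)[0].reshape(-1,2)
E
python3 - <<'E'
import pickle,cv2,numpy as np
from h import *
f=pickle.load(open("top0.pkl","rb"))
im=f["color"]
a=cv2.resize(im[235:290,275:330],None,fx=7,fy=7,interpolation=cv2.INTER_CUBIC)
b=cv2.resize(im[213:268,385:440],None,fx=7,fy=7,interpolation=cv2.INTER_CUBIC)
cv2.imwrite("pics/crop1.png",np.hstack([a,b]))
for (u0,u1,v0,v1) in((288,316,249,277),(398,428,226,256)):
    uu,vv=np.meshgrid(np.arange(u0,u1),np.arange(v0,v1))
    P=bydepth(f,np.c_[uu.ravel(),vv.ravel()],f["range_z"][v0:v1,u0:u1].ravel())
    z=P[:,2].reshape(uu.shape).round().astype(int)
    print(u0,v0);print("\n".join(" ".join("%4d"%x for x in r) for r in z))
E
```

```text
288 249
  46   48   48   46   50   49   46   49   48   42   50   48   48   48   48   48   48   46   52   44   48   48   45   45   48   43   50   46
  48   49   47   46   47   48   48   48   51   44   47   46   47   50   50   46   47   42   46   49   45   47   49   46   46   48   44   43
  51   49   49   48   46   47   46   42   47   50   48   48   51   47   46   48   46   46   47   50   85   89   43   50   46   47   44   45
  48   46   50   48   50   47   47   44   51   48   44   47   53   47   44   85   88   89   87   89   88   88   50   48   46   45   46   49
  50   51   48   45   48   43   49   49   48   48   87   86   87   90   89   88   88   89   88   87   93   88   90   51   46   46   43   47
  46   45   47 1194   43   89   93   90   85   89   89   88   86   87   90   93   91   93   92   89   87   89   88   42   47   50   47   47
  46   47   88   88   86   87   89   87   89   89   90   82   95   93   93   92   94   90   92   94   94   80   86   44   46   49   43   47
  46   46   88   90   86   89   92   89   93   93   92   88   93   96   95   93   94   91   95   95   88   87   
[... 6635 characters left out ...]
   91   87   93   94   90   89   86   80   59   46   45   46   48   51   48   55   65   69   83   85
  46   49   59   65   79   87   92   85   86   87   91   89   78   56   47   49   49   48   46   47   47   49   46   51   45   50   61   71   81   89
  48   51   50   65   78   90   88   81   57   46   47   40   49   45   46   47   45   46   51   49   49   49   45   45   48   47   59   68   77   91
  51   43   47   56   48   46   47   47   48   47   45   50   46   49   48   47   45   48   48   50   47   47   46   50   47   45   57   68   79   84
  48   51   48   42   46   48   47   48   48   48   44   48   45   46   47   42   49   45   51   50   45   45   49   46   49   47   56   65   74   81
```

View pics/crop1.png

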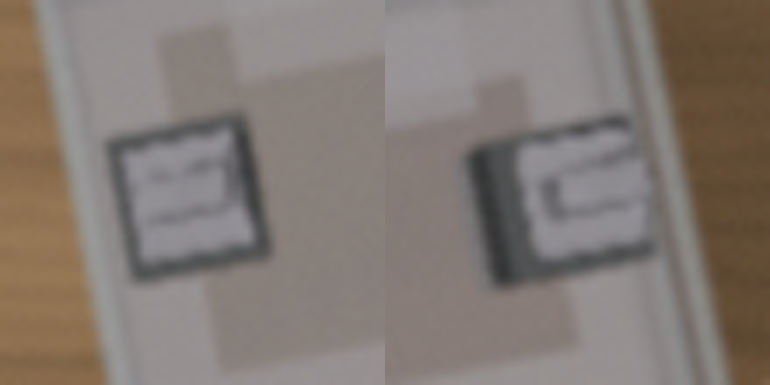

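The proud clip is the one in the right socket (412,241): tab top is at about 142 mm against 126 mm for the left clip. Things it could be mistaken for:
- seated clip at (302,263)
- black decoy at (391,179)
- orange decoy at (463,242)
- turquoise decoy at (457,279)
- vial cap at (339,274)

The crop shows bare aluminium with a visible gap, so the choice holds.

Run:
```python
import pickle,cv2,numpy as np
from h import *
f=pickle.load(open("top0.pkl","rb"))
def blob(u0,u1,v0,v1,lo,hi,zp):
    uu,vv=np.meshgrid(np.arange(u0,u1),np.arange(v0,v1))
    uv=np.c_[uu.ravel(),vv.ravel()]
    P=bydepth(f,uv,f["range_z"][v0:v1,u0:u1].ravel())
    m=((P[:,2]>lo)&(P[:,2]<hi)).reshape(uu.shape).astype(np.uint8)
    n,l,s,c=cv2.connectedComponentsWithStats(m); k=1+np.argmax(s[1:,4]); m=l==k
    Q=onplane(f,uv[m.ravel()],zp)[:,:2].astype(np.float32)
    r=cv2.minAreaRect(Q); print(lo,hi,"mean",Q.mean(0),"rect",r,"z",np.median(P[m.ravel(),2]),"n",m.sum())
    return r
blob(398,428,226,256,135,146,144)   # proud tab
blob(403,425,226,256,101,146,110)   # flange+tab
blob(288,316,249,277,118,132,128)   # seated tab
b=blob(290,316,249,277,80,140,90)     # left boss+all
# outline of stack rim in top view at z=90
z=None
vv,uu=np.mgrid[195:310,270:445]
uv=np.c_[uu.ravel(),vv.ravel()]
P=bydepth(f,uv,f["range_z"][195:310,270:445].ravel())
m=(P[:,2]>84)&(P[:,2]<95)
Q=P[m][:,:2].astype(np.float32); print("rim",cv2.minAreaRect(Q))
```

```text
135 146 mean [ 573.0497  -162.63419] rect ((573.1390991210938, -163.03135681152344), (11.787818908691406, 25.927446365356445), 12.470451354980469) z 141.75289560758733 n 75
101 146 mean [ 573.5652  -163.44257] rect ((573.84619140625, -164.605712890625), (33.6656608581543, 37.19758987426758), 12.459648132324219) z 109.47030774570499 n 272
118 132 mean [522.6583   66.29346] rect ((522.7239379882812, 66.33847045898438), (11.930376052856445, 25.426748275756836), 12.445693016052246) z 125.89665057851789 n 77
80 140 mean [523.06213  66.2791 ] rect ((523.0078125, 66.36531066894531), (43.667301177978516, 43.669281005859375), 12.486349105834961) z 91.56601809987808 n 438
rim ((548.5595703125, -48.855010986328125), (154.78961181640625, 305.22552490234375), 12.378266334533691)
```

```bash
cat >> h.py <<'E'
YAW=np.radians(12.45); SX=np.array([np.cos(YAW),np.sin(YAW),0])
def plan(o,target,rotfix=True):
    M=R.from_euler('xyz',o["eef_rot"],degrees=True).as_matrix()
    d=M.T@(np.array(target)-o["eef_pos"])/1000
    z=M[:,2]; 
    # spin about tool x bringing tool z onto +-SX
    s=[]
    for t in(SX,-SX):
        q=M.T@t; s.append(np.arctan2(-q[1],q[2]))
    print("axes x",M[:,0].round(4),"y",M[:,1].round(4),"z",z.round(4)); print("shift tool",d.round(4),"spin options",np.round(s,4),np.degrees(s).round(1))
E
python3 - <<'E'
from h import *; from workcell import observe
o=observe(); plan(o,[573.6,-163.6,230])
E
```

```text
axes x [-4.0e-04  1.4e-03 -1.0e+00] y [ 9.702e-01  2.424e-01 -1.000e-04] z [ 0.2424 -0.9702 -0.0015]
shift tool [ 0.001   0.5169 -0.3268] spin options [-1.5433  1.5983] [-88.4  91.6]
```

Call:
apply_moves:
  commands: "0 0.045 -0.028 -0.14; 0 0.09 -0.057 -0.28; 0 0.135 -0.085 -0.42; 0 0.18 -0.114 -0.56; 0 0.225 -0.142 -0.7"
  gripper: 0
  squeeze: 40

```text
time_s: 0.72
eef_pos: [336.2, -412.5, 231.1]
eef_rot: [-176.2, 90.0, 148.2]
wrist_force: [0.9, -0.4, -0.3]
finger_gap: 0.4
```

Run:
```python
from h import *; from workcell import observe
o=observe(); print(o); plan(o,[573.6,-163.6,230])
```

```text
{'time_s': 0.725, 'joint_pos': array([ 57.86967427,  15.42856243, -14.88904906, 103.58098469,
         4.46193598,  61.57447416,   5.76021392]), 'qd': array([-25.36240496,  -4.62313188, -23.50675041,   7.60470178,
         5.92661398,  -1.62886389,  13.00444658]), 'tau': array([  3.31552036, -48.95794988,  -0.0818467 , -28.45423758,
        -0.13565311,   0.28032515,  -0.36072378]), 'eef_pos': array([ 336.17003631, -412.54015435,  231.11481234]), 'eef_rot': array([-176.23094992,   89.98302589,  148.16312165]), 'wrist_force': array([ 0.92464876, -0.42915119, -0.33005794]), 'wrist_torque': array([-0.00993371, -0.00738164, -0.02432294]), 'finger_gap': 0.4168245393518224}
axes x [-3.e-04  2.e-04 -1.e+00] y [ 0.5822  0.813  -0.    ] z [ 8.130e-01 -5.822e-01 -3.000e-04]
shift tool [0.0011 0.3406 0.0481] spin options [-0.8387  2.3029] [-48.1 131.9]
```

Call:
apply_moves:
  commands: "0 0.056 0.008 -0.14; 0 0.112 0.016 -0.28; 0 0.168 0.024 -0.42; 0 0.224 0.032 -0.56; 0 0.28 0.04 -0.7"

```text
time_s: 1.35
eef_pos: [532.7, -209.3, 231.1]
eef_rot: [-162.1, 90.0, -157.6]
wrist_force: [0.9, -1.7, -0.9]
finger_gap: -0.2
```

Run:
```python
from h import *; from workcell import observe
o=observe(); print(o['joint_pos']); plan(o,[573.6,-163.6,230])
```

```text
[ 38.53889913  21.09530929 -28.52984707  97.51022424  11.01924553
  64.20326783  11.28219773]
axes x [-3.e-04 -1.e-04 -1.e+00] y [-7.820e-02  9.969e-01 -1.000e-04] z [ 9.969e-01  7.820e-02 -3.000e-04]
shift tool [0.0011 0.0424 0.0444] spin options [-0.139   3.0026] [ -8. 172.]
```

Call:
apply_moves:
  commands: "0 0.021 0.022 -0.07; 0 0.0424 0.0444 -0.139; 0.03 0.0424 0.0444 -0.139; 0.06 0.0424 0.0444 -0.139; 0.06 0.0424 0.0444 -0.139"

```text
time_s: 1.98
eef_pos: [571.2, -164.8, 168.8]
eef_rot: [152.0, 89.7, 164.2]
wrist_force: [-0.2, 0.8, 0.3]
finger_gap: 0.1
```

Run:
```python
from h import *; from workcell import observe,grab_frame
import pickle
o=observe(); print(o['joint_pos'],o['eef_pos'],o['wrist_force']); plan(o,[573.6,-163.6,150])
for n in("side","top"):
    f=grab_frame(n); cv2.imwrite(f"pics/{n}1.png",f["color"]); pickle.dump(f,open(f"{n}1.pkl","wb"))
    p=project(f,[573.6,-163.6,144])[0]; print(n,p, project(f,o['eef_pos']))
    u,v=p.astype(int); c=f["color"][max(v-40,0):v+40,max(u-50,0):u+50]
    cv2.imwrite(f"pics/{n}1c.png",cv2.resize(c,None,fx=7,fy=7,interpolation=cv2.INTER_CUBIC))
```

```text
[ 33.21594486  27.24053503 -29.61620935  98.09003217  15.24048397
  59.0168934   10.56822641] [ 571.16078292 -164.78072774  168.82234017] [-0.17452446  0.81470226  0.28250937]
axes x [-0.0051  0.0014 -1.    ] y [-0.2116  0.9773  0.0025] z [ 0.9773  0.2116 -0.0047]
shift tool [0.0188 0.0006 0.0027] spin options [-0.0041  3.1375] [ -0.2 179.8]
side [366.38489692 263.02475899] [[366.75228442 255.57346717]]
top [415.95066022 239.04194322] [[418.97359092 239.29637932]]
```

View pics/side1c.png

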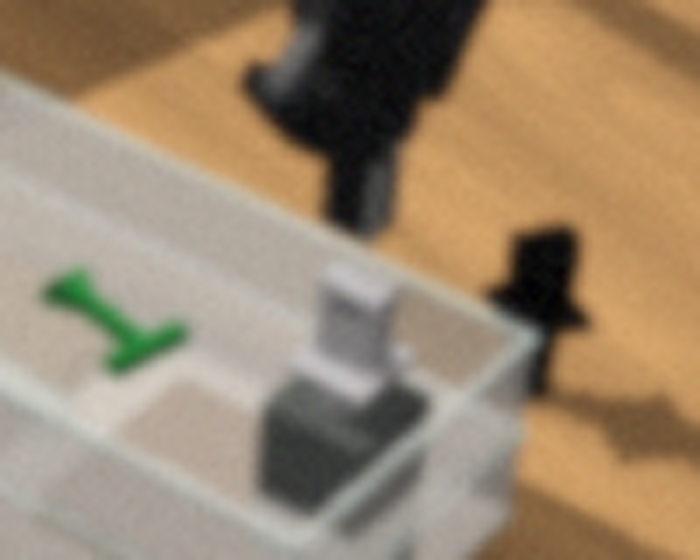

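View pics/top1.png

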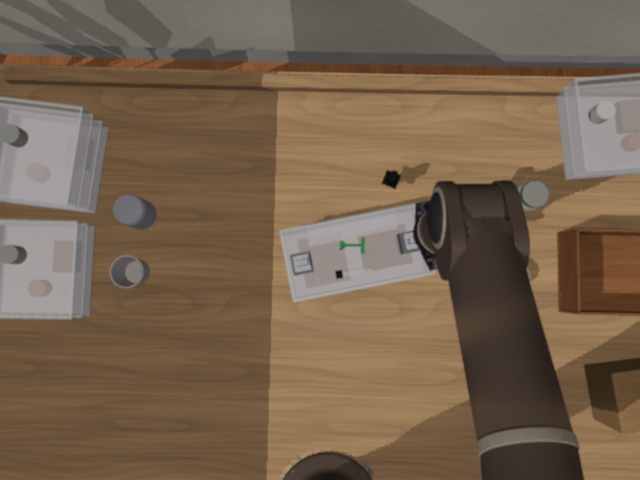

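Call:
apply_moves:
  commands: "0.008 0.0005 0.0015 0; 0.014 0.0005 0.002 0; 0.017 0.0005 0.002 0; 0.019 0.0005 0.002 0; 0.019 0.0005 0.002 0"

```text
time_s: 2.7
eef_pos: [574.8, -164.1, 152.2]
eef_rot: [-178.6, 90.0, -166.4]
wrist_force: [-0.3, -0.8, -0.2]
finger_gap: -0.1
```

Run:
```python
from h import *; from workcell import observe
o=observe(); print(o['eef_pos'],o['eef_rot'],o['wrist_force'],o['wrist_torque']); plan(o,[573.6,-163.6,145])
```

```text
[ 574.76519422 -164.1431      152.23100618] [-178.61054552   89.99253667 -166.40341244] [-0.28442531 -0.7615707  -0.17827181] [-0.03010066  0.0504122   0.02697542]
axes x [-1.e-04 -0.e+00 -1.e+00] y [-0.2114  0.9774 -0.    ] z [ 9.774e-01  2.114e-01 -1.000e-04]
shift tool [ 0.0072  0.0008 -0.001 ] spin options [-0.0042  3.1374] [ -0.2 179.8]
```

Call:
apply_moves:
  commands: "0.002 0.0005 -0.001 0; 0.004 0.0005 -0.001 0; 0.006 0.0005 -0.001 0; 0.007 0.0005 -0.001 0; 0.0075 0.0005 -0.001 0"

```text
time_s: 3.32
eef_pos: [573.7, -163.8, 144.7]
eef_rot: [141.8, 90.0, 154.0]
wrist_force: [-0.9, 0.6, -0.4]
finger_gap: 0.1
```

Call:
apply_moves:
  commands: "0.0005 0 0 0; 0.001 0 0 0; 0.0015 0 0 0; 0.002 0 0 0; 0.002 0 0 0"

```text
time_s: 3.95
eef_pos: [573.8, -163.8, 142.8]
eef_rot: [-46.2, 90.0, -33.9]
wrist_force: [-0.2, 0.5, 2.1]
finger_gap: -0.1
```

Call:
apply_moves:
  commands: "0.0006 0 0 0; 0.0012 0 0 0; 0.0018 0 0 0; 0.0024 0 0 0; 0.003 0 0 0"

```text
time_s: 4.58
eef_pos: [574.5, -163.8, 140.8]
eef_rot: [-25.1, 89.9, -12.9]
wrist_force: [0.2, 0.7, 9.4]
finger_gap: 0.0
```

Call:
apply_moves:
  commands: "0.0006 0 0 0; 0.0012 0 0 0; 0.0018 0 0 0; 0.0024 0 0 0; 0.003 0 0 0"

```text
time_s: 5.2
eef_pos: [576.0, -163.9, 139.6]
eef_rot: [-25.2, 89.7, -13.0]
wrist_force: [-0.1, 0.9, 18.9]
finger_gap: 0.3
```

```bash
cat > look.py <<'E'
import sys
from h import *; from workcell import observe,grab_frame
o=observe(); print(o['time_s'],o['eef_pos'],o['wrist_force'],o['wrist_torque']); plan(o,[573.6,-163.6,145])
f=grab_frame("side"); u,v=366,265
c=f["color"][v-40:v+40,u-50:u+50]
cv2.imwrite(f"pics/{sys.argv[1]}.png",cv2.resize(c,None,fx=7,fy=7,interpolation=cv2.INTER_CUBIC))
E
python3 look.py s2
```

```text
5.2 [ 576.0253446  -163.86822744  139.56023707] [-0.1382632   0.9242079  18.94863311] [ 0.17091874  0.19473782 -0.041616  ]
axes x [ 0.0054 -0.0012 -1.    ] y [-0.2115  0.9774 -0.0024] z [0.9774 0.2115 0.005 ]
shift tool [-0.0055  0.0008 -0.0023] spin options [-0.0042  3.1374] [ -0.2 179.8]
```

View pics/s2.png

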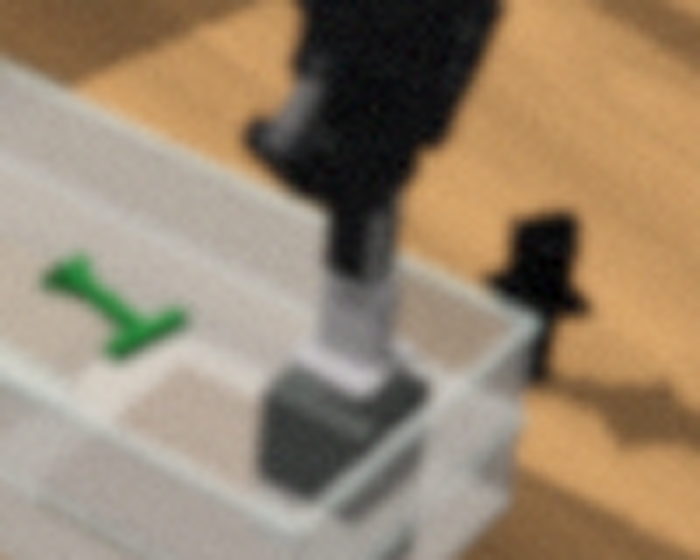

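Call:
apply_moves:
  commands: "-0.0015 0 0 0; -0.0025 0 -0.001 0; -0.0025 0 -0.0022 0; -0.0015 0 -0.0022 0; -0.001 0 -0.0022 0"

```text
time_s: 5.88
eef_pos: [573.3, -164.3, 139.7]
eef_rot: [-22.9, 89.8, -10.7]
wrist_force: [0.5, 1.1, 16.2]
finger_gap: -0.5
```

Call:
apply_moves:
  commands: "0.0003 0 0 0; 0.0006 0 0 0; 0.0009 0 0 0; 0.0009 0 0 0; 0.0009 0 0 0"

```text
time_s: 6.5
eef_pos: [573.7, -164.3, 139.4]
eef_rot: [-24.3, 89.7, -12.1]
wrist_force: [0.2, 0.9, 18.1]
finger_gap: -0.2
```

Call:
apply_moves:
  commands: "0.0003 0 0 0; 0.0006 0 -0.0003 0; 0.0009 0 -0.0003 0; 0.0009 0 -0.0003 0; 0.0009 0 -0.0003 0"

```text
time_s: 7.12
eef_pos: [573.2, -164.3, 138.2]
eef_rot: [-23.4, 89.7, -11.2]
wrist_force: [-0.7, 1.1, 14.5]
finger_gap: 0.1
```

```bash
python3 look.py s3
```

```text
7.125 [ 573.20567242 -164.33817375  138.173283  ] [-0.71886623  1.06861944 14.45911281] [ 0.1203694  -0.05957666  0.01230847]
axes x [ 4.5e-03 -9.0e-04 -1.0e+00] y [-0.2116  0.9774 -0.0018] z [0.9774 0.2116 0.0043]
shift tool [-0.0068  0.0006  0.0006] spin options [-0.0041  3.1375] [ -0.2 179.8]
```

View pics/s3.png

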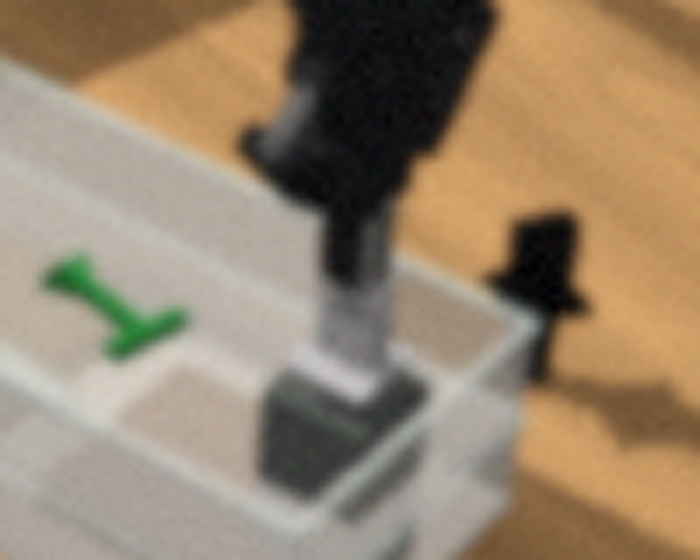

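The clip is upright and moving down, with its tab centred at crop (355,330) and the force now falling. I'll keep pressing gently.

Call:
apply_moves:
  commands: "0.0003 0 0 0; 0.0006 0 0 0; 0.0009 0 0 0; 0.0012 0 0 0; 0.0012 0 0 0"

```text
time_s: 7.8
eef_pos: [570.6, -164.4, 134.2]
eef_rot: [158.9, 89.9, 171.1]
wrist_force: [-0.8, -0.2, -0.1]
finger_gap: 0.0
```

Call:
apply_moves:
  commands: "0.0003 0 0 0; 0.0006 0 0 0; 0.0009 0 0 0; 0.0012 0 0 0; 0.0012 0 0 0"

```text
time_s: 8.43
eef_pos: [571.3, -164.4, 133.5]
eef_rot: [151.0, 90.0, 163.2]
wrist_force: [0.1, 0.5, -0.2]
finger_gap: -0.1
```

Call:
apply_moves:
  commands: "0.001 0.0005 0.001 0; 0.002 0.0005 0.002 0; 0.003 0.0005 0.0022 0; 0.004 0.0005 0.0022 0; 0.004 0.0005 0.0022 0"

```text
time_s: 9.05
eef_pos: [573.2, -163.4, 129.5]
eef_rot: [160.9, 90.0, 173.1]
wrist_force: [-0.2, -0.8, 0.0]
finger_gap: 0.2
```

Call:
apply_moves:
  commands: "0.0005 0 0 0; 0.001 0 0 0; 0.0015 0 0 0; 0.0015 0 0 0"

```text
time_s: 9.55
eef_pos: [573.3, -163.4, 128.2]
eef_rot: [-65.4, 90.0, -53.2]
wrist_force: [0.3, -0.1, 0.4]
finger_gap: -0.2
```

```bash
python3 look.py s4
```

```text
9.55 [ 573.33782128 -163.42916245  128.19362017] [ 0.28697393 -0.14627076  0.41357921] [0.01581583 0.10913378 0.00786398]
axes x [ 1.e-04 -1.e-04 -1.e+00] y [-2.114e-01  9.774e-01 -1.000e-04] z [9.774e-01 2.114e-01 1.000e-04]
shift tool [-0.0168 -0.0002  0.0002] spin options [-0.0043  3.1373] [ -0.2 179.8]
```

View pics/s4.png

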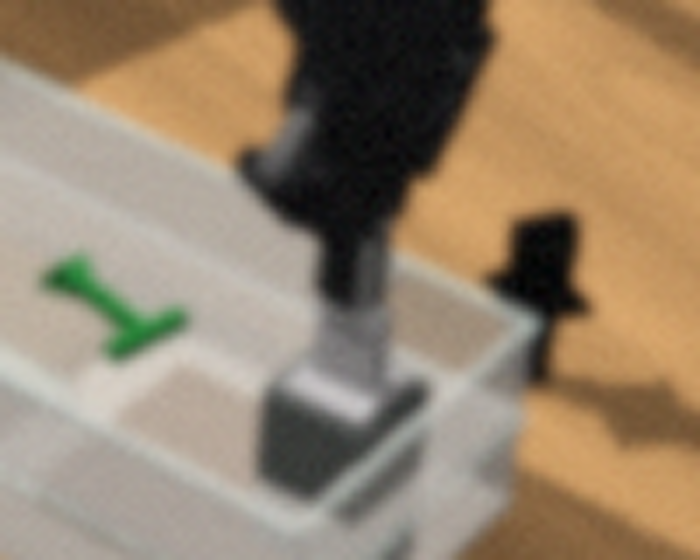

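Call:
apply_moves:
  commands: "0.0004 0 0 0; 0.0008 0 0 0; 0.0012 0 0 0; 0.0014 0 0 0; 0.0014 0 0 0"

```text
time_s: 10.22
eef_pos: [573.5, -163.4, 128.1]
eef_rot: [-63.1, 89.9, -50.9]
wrist_force: [-4.9, 0.6, 12.3]
finger_gap: 0.2
```

Call:
apply_moves:
  commands: "-0.003 0 0 0; -0.012 0 0 0; -0.022 0 0 0; -0.022 0 0 0; -0.022 0 0 0"
  gripper: 0

```text
time_s: 10.85
eef_pos: [573.2, -163.5, 148.6]
eef_rot: [-123.7, 90.0, -111.5]
wrist_force: [0.5, 1.5, 0.1]
finger_gap: 0.0
```

Call:
apply_moves:
  commands: "0 0 0 0; 0 0 0 0; 0 0 0 0"
  gripper: 0.036

```text
time_s: 11.22
eef_pos: [573.2, -163.4, 148.5]
eef_rot: [144.9, 90.0, 157.1]
wrist_force: [-1.2, 0.7, -0.3]
finger_gap: 36.0
```

```bash
python3 look.py s5
python3 - <<'E'
from workcell import observe; print(observe()["finger_gap"])
E
```

```text
11.225 [ 573.23258357 -163.37578574  148.50757976] [-1.2064724   0.69229731 -0.29107974] [-0.02408613  0.04906374 -0.02605032]
axes x [-3.e-04  1.e-04 -1.e+00] y [-2.114e-01  9.774e-01  2.000e-04] z [ 9.774e-01  2.114e-01 -3.000e-04]
shift tool [ 0.0035 -0.0003  0.0003] spin options [-0.0043  3.1373] [ -0.2 179.8]
36.228478439134356
```

View pics/s5.png

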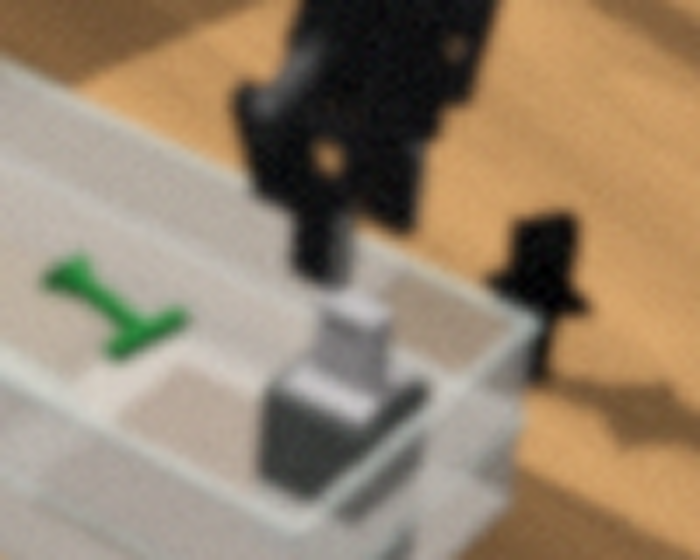

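Side view: the flange sits flat on the boss, the tab top is at crop (355,312), and the fingers straddle it. Lowering to the grasp.

Call:
apply_moves:
  commands: "0.012 0 0 0; 0.025 0 0 0; 0.036 0 0.0003 0; 0.044 0 0.0003 0; 0.048 0 0.0003 0"

```text
time_s: 11.9
eef_pos: [573.4, -163.2, 99.9]
eef_rot: [143.5, 90.0, 155.8]
wrist_force: [-0.7, -0.1, -0.4]
finger_gap: 36.0
```

Call:
apply_moves:
  commands: "0.001 0 0 0; 0.002 0 0 0; 0.002 0 0 0"

```text
time_s: 12.28
eef_pos: [573.8, -163.4, 99.0]
eef_rot: [-33.2, 90.0, -21.0]
wrist_force: [0.2, 0.5, -0.3]
finger_gap: 35.9
```

```bash
python3 look.py s6
```

```text
12.275 [ 573.76230485 -163.3846861    98.95745551] [ 0.21953096  0.54557654 -0.33418339] [-0.03436969  0.00650748  0.05173076]
axes x [ 4.e-04 -2.e-04 -1.e+00] y [-2.114e-01  9.774e-01 -3.000e-04] z [9.774e-01 2.114e-01 4.000e-04]
shift tool [-0.046  -0.0002 -0.0002] spin options [-0.0043  3.1373] [ -0.2 179.8]
```

View pics/s6.png

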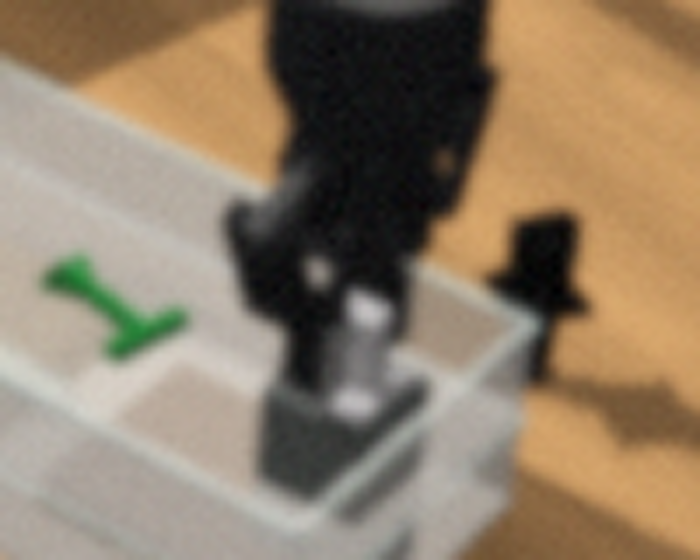

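Call:
apply_moves:
  commands: "0 0 0 0; 0 0 0 0; 0 0 0 0; 0 0 0 0; 0 0 0 0"
  gripper: 0.0
  squeeze: 50

```text
time_s: 12.95
eef_pos: [574.2, -163.2, 99.0]
eef_rot: [-12.2, 89.9, -0.0]
wrist_force: [2.5, 0.3, 2.5]
finger_gap: 11.0
```

```bash
python3 look.py s7
```

```text
12.95 [ 574.23492315 -163.2262108    99.04039207] [2.54700777 0.29839686 2.49615629] [ 0.12668953 -0.72133695 -0.05900219]
axes x [ 0.0013 -0.     -1.    ] y [-2.116e-01  9.774e-01 -3.000e-04] z [0.9774 0.2116 0.0013]
shift tool [-0.046  -0.0002 -0.0006] spin options [-0.0041  3.1375] [ -0.2 179.8]
```

View pics/s7.png

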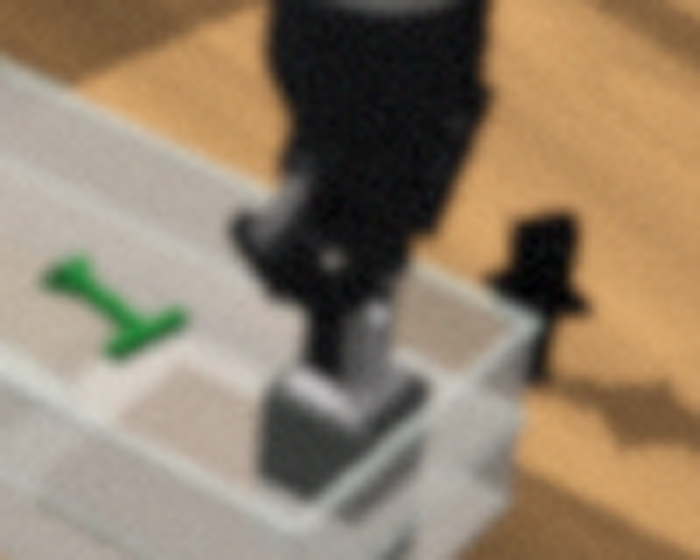

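Call:
apply_moves:
  commands: "-0.0003 0 0.0003 0; -0.0006 0 0.0007 0; -0.0008 0 0.0007 0; -0.0008 0 0.0007 0"

```text
time_s: 13.5
eef_pos: [574.2, -163.2, 99.3]
eef_rot: [130.6, 90.0, 142.8]
wrist_force: [3.3, 0.3, -1.6]
finger_gap: 11.3
```

Call:
apply_moves:
  commands: "-0.0003 0 0.0003 0; -0.0006 0 0.0003 0; -0.0006 0 0.0003 0; -0.0006 0 0.0003 0"

```text
time_s: 14.0
eef_pos: [574.3, -163.2, 100.0]
eef_rot: [174.2, 90.0, -173.6]
wrist_force: [1.5, -0.0, -1.6]
finger_gap: 11.2
```

```bash
python3 -c "
from workcell import observe
o=observe();print(o['eef_pos'],o['wrist_force'],o['wrist_torque'])"
```

```text
[ 574.27843739 -163.15295852  100.02875299] [ 1.5407922  -0.03234043 -1.59201074] [ 0.09478153 -0.3774149   0.02068245]
```

Call:
apply_moves:
  commands: "-0.0002 0 0.0002 0; -0.0004 0 0.0002 0; -0.0006 0 0.0002 0; -0.0006 0 0.0002 0"

```text
time_s: 14.5
eef_pos: [574.5, -163.3, 100.6]
eef_rot: [-173.5, 90.0, -161.3]
wrist_force: [0.4, 0.2, -0.6]
finger_gap: 11.3
```

Call:
apply_moves:
  commands: "-0.0002 0 0 0; -0.0004 0 0 0; -0.0006 0 0 0; -0.0006 0 0 0"

```text
time_s: 15.0
eef_pos: [574.8, -163.1, 101.3]
eef_rot: [-57.0, 90.0, -44.8]
wrist_force: [-0.1, 0.5, -1.0]
finger_gap: 11.0
```

Call:
apply_moves:
  commands: "-0.0002 0 0 0; -0.0004 0 0 0; -0.0006 0 0 0; -0.0006 0 0 0"

```text
time_s: 15.5
eef_pos: [574.8, -163.1, 101.9]
eef_rot: [-74.1, 90.0, -61.9]
wrist_force: [-0.3, 1.0, 0.0]
finger_gap: 11.0
```

Call:
apply_moves:
  commands: "-0.0002 0 0 0; -0.0004 0 0 0; -0.0006 0 0 0; -0.0006 0 0 0"

```text
time_s: 16.0
eef_pos: [574.8, -163.1, 102.5]
eef_rot: [-43.7, 90.0, -31.5]
wrist_force: [0.3, -0.6, -0.1]
finger_gap: 10.7
```

```bash
python3 look.py s8
```

```text
16.0 [ 574.81329747 -163.10483061  102.51711134] [ 0.26654019 -0.58941648 -0.10992099] [ 0.02684838 -0.02148936  0.00088548]
axes x [ 1.e-04 -0.e+00 -1.e+00] y [-2.114e-01  9.774e-01 -1.000e-04] z [9.774e-01 2.114e-01 1.000e-04]
shift tool [-0.0425 -0.0002 -0.0013] spin options [-0.0043  3.1373] [ -0.2 179.8]
```

View pics/s8.png

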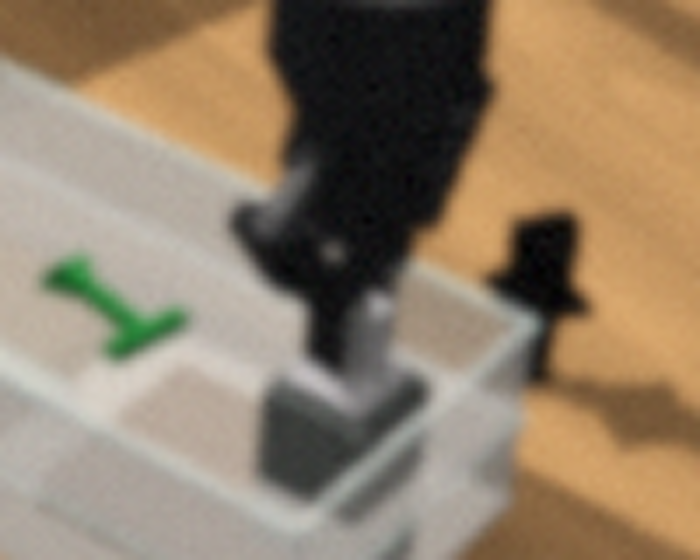

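The clip is lifting with the fingers: the tab top went from crop row ~312 to ~298, so this is still free lift.

Call:
apply_moves:
  commands: "-0.0002 0 0 0; -0.0004 0 0 0; -0.0006 0 0 0; -0.0006 0 0 0"

```text
time_s: 16.55
eef_pos: [574.7, -163.1, 103.0]
eef_rot: [130.0, 90.0, 142.2]
wrist_force: [0.5, 0.6, -2.2]
finger_gap: 10.9
```

Call:
apply_moves:
  commands: "-0.0002 0 0 0; -0.0004 0 0 0; -0.0006 0 0 0; -0.0006 0 0 0"

```text
time_s: 17.05
eef_pos: [574.6, -163.1, 103.2]
eef_rot: [142.6, 90.0, 154.8]
wrist_force: [2.1, -0.3, -9.0]
finger_gap: 11.4
```

Call:
apply_moves:
  commands: "0 0 0 0; 0 0 0 0"

```text
time_s: 17.3
eef_pos: [574.6, -163.1, 103.3]
eef_rot: [149.6, 90.0, 161.8]
wrist_force: [1.7, -0.4, -10.9]
finger_gap: 11.2
```

Call:
apply_moves:
  commands: "0 0 0 0; 0 0 0 0"

```text
time_s: 17.55
eef_pos: [574.6, -163.1, 103.4]
eef_rot: [155.7, 90.0, 167.9]
wrist_force: [2.6, 0.2, -12.4]
finger_gap: 10.9
```

Call:
apply_moves:
  commands: "0 0 0 0; 0 0 0 0; 0 0 0 0"

```text
time_s: 17.92
eef_pos: [574.5, -163.1, 103.4]
eef_rot: [158.3, 90.0, 170.5]
wrist_force: [2.7, -0.3, -14.6]
finger_gap: 11.3
```

Call:
apply_moves:
  commands: "0 0 0 0; 0 0 0 0; 0 0 0 0"

```text
time_s: 18.3
eef_pos: [574.5, -163.1, 103.5]
eef_rot: [159.5, 90.0, 171.7]
wrist_force: [1.9, 0.6, -16.2]
finger_gap: 11.2
```

The controller integrates out its position error, so the held force crept up to 16.2 N, past the limit. I'm backing off at once.

Call:
apply_moves:
  commands: "-0.0 0 0 0; 0.0006 0 0 0; 0.0012 0 0 0; 0.0012 0 0 0"

```text
time_s: 18.8
eef_pos: [574.8, -163.1, 103.1]
eef_rot: [-78.7, 90.0, -66.5]
wrist_force: [-1.5, 0.3, -5.2]
finger_gap: 10.8
```

Call:
apply_moves:
  commands: "0 0 0 0; 0 0 0 0; 0 0 0 0; 0 0 0 0"

```text
time_s: 19.3
eef_pos: [575.3, -163.1, 102.9]
eef_rot: [-23.0, 89.9, -10.8]
wrist_force: [-1.3, 0.1, -2.0]
finger_gap: 11.7
```

```bash
python3 -c "
from workcell import observe
o=observe();print(o['eef_pos'],o['wrist_force'],o['wrist_torque'])"; python3 look.py s9
```

```text
[ 575.26490399 -163.08440039  102.9485276 ] [-1.28158299  0.05984978 -1.99410673] [ 0.07298852  0.32909294 -0.01692391]
19.3 [ 575.26490399 -163.08440039  102.9485276 ] [-1.28158299  0.05984978 -1.99410673] [ 0.07298852  0.32909294 -0.01692391]
axes x [ 1.e-03 -2.e-04 -1.e+00] y [-2.115e-01  9.774e-01 -4.000e-04] z [0.9774 0.2115 0.001 ]
shift tool [-0.0421 -0.0002 -0.0017] spin options [-0.0042  3.1374] [ -0.2 179.8]
```

View pics/s9.png

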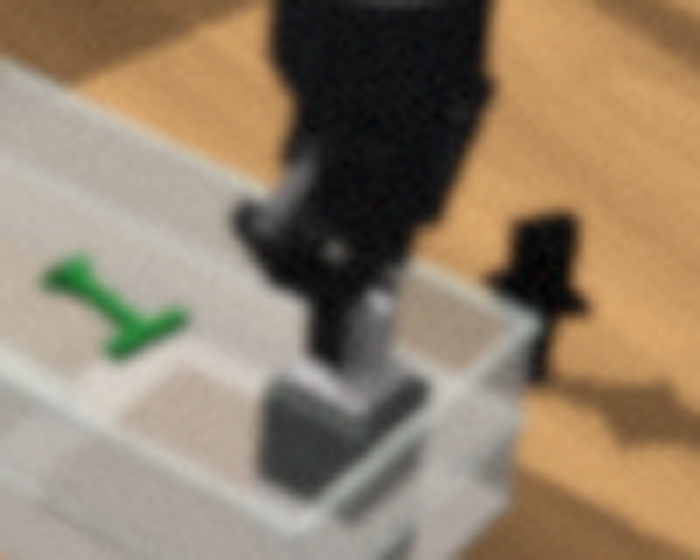

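Call:
apply_moves:
  commands: "0 0 -0.0004 0; 0 0 -0.0004 0; 0 0 -0.0004 0; 0 0 -0.0004 0; 0 0 -0.0004 0"

```text
time_s: 19.98
eef_pos: [574.5, -163.3, 102.6]
eef_rot: [-42.2, 90.0, -30.0]
wrist_force: [-0.9, 0.5, -0.7]
finger_gap: 10.7
```

```bash
python3 -c "
from workcell import observe
o=observe();print(o['eef_pos'],o['wrist_force'],o['wrist_torque'])"
```

```text
[ 574.48836813 -163.26984886  102.56152747] [-0.87858682  0.53049209 -0.73435482] [-0.02267955 -0.03263897  0.00594708]
```

Call:
apply_moves:
  commands: "-0.0002 0 0 0; -0.0004 0 0 0; -0.0006 0 0 0; -0.0006 0 0 0; -0.0006 0 0 0"

```text
time_s: 20.6
eef_pos: [574.4, -163.2, 103.0]
eef_rot: [162.4, 90.0, 174.7]
wrist_force: [0.8, -0.5, -2.4]
finger_gap: 11.1
```

```bash
cat > q.py <<'E'
from workcell import observe
o=observe();print(o['time_s'],o['eef_pos'].round(3),o['wrist_force'].round(2),o['wrist_torque'].round(2))
E
python3 q.py
```

```text
20.6 [ 574.357 -163.194  102.999] [ 0.75 -0.49 -2.44] [ 0.02 -0.12  0.  ]
```

Call:
apply_moves:
  commands: "-0.0002 0 0 0; -0.0002 0 0 0; -0.0002 0 0 0; -0.0002 0 0 0"

```text
time_s: 21.1
eef_pos: [574.3, -163.2, 103.1]
eef_rot: [153.7, 90.0, 165.9]
wrist_force: [1.0, 0.8, -5.5]
finger_gap: 10.9
```

```bash
python3 q.py
```

```text
21.1 [ 574.297 -163.177  103.107] [ 0.97  0.78 -5.53] [ 0.02 -0.29 -0.04]
```

Call:
apply_moves:
  commands: "0 0 0 0; 0 0 0 0; 0 0 0 0"

```text
time_s: 21.48
eef_pos: [574.3, -163.2, 103.1]
eef_rot: [153.5, 90.0, 165.7]
wrist_force: [1.1, 0.3, -6.9]
finger_gap: 11.6
```

```bash
python3 q.py
```

```text
21.475 [ 574.301 -163.159  103.15 ] [ 1.1   0.31 -6.93] [-0.02 -0.34 -0.01]
```

Call:
apply_moves:
  commands: "0 0 0 0; 0 0 0 0; 0 0 0 0"

```text
time_s: 21.85
eef_pos: [574.3, -163.2, 103.2]
eef_rot: [158.2, 90.0, 170.4]
wrist_force: [2.8, 0.9, -7.9]
finger_gap: 11.2
```

```bash
python3 q.py
```

```text
21.85 [ 574.294 -163.187  103.186] [ 2.81  0.87 -7.89] [-0.08 -0.32  0.05]
```

Call:
apply_moves:
  commands: "0 0 0 0; 0 0 0 0; 0 0 0 0"

```text
time_s: 22.22
eef_pos: [574.3, -163.2, 103.2]
eef_rot: [167.4, 90.0, 179.6]
wrist_force: [1.2, -0.1, -8.4]
finger_gap: 11.4
```

```bash
python3 q.py
```

```text
22.225 [ 574.302 -163.188  103.204] [ 1.17 -0.09 -8.43] [-0.04 -0.34  0.02]
```

Call:
apply_moves:
  commands: "-0.00006 0 0 0; -0.00006 0 0 0; -0.00006 0 0 0"

```text
time_s: 22.6
eef_pos: [574.3, -163.2, 103.2]
eef_rot: [155.8, 90.0, 168.0]
wrist_force: [1.3, 0.6, -10.6]
finger_gap: 11.0
```

```bash
python3 q.py
```

```text
22.6 [ 574.292 -163.167  103.225] [  1.28   0.59 -10.56] [-0.   -0.33  0.07]
```

Call:
apply_moves:
  commands: "0 0 0 0; 0 0 0 0; 0 0 0 0"

```text
time_s: 22.98
eef_pos: [574.3, -163.2, 103.2]
eef_rot: [157.5, 90.0, 169.7]
wrist_force: [1.2, 0.1, -10.3]
finger_gap: 11.4
```

```bash
python3 q.py
```

```text
22.975 [ 574.268 -163.182  103.247] [  1.15   0.12 -10.28] [-0.07 -0.3  -0.  ]
```

Call:
apply_moves:
  commands: "0 0 0 0; 0.00002 0 0 0; 0.00002 0 0 0"

```text
time_s: 23.35
eef_pos: [574.3, -163.2, 103.3]
eef_rot: [168.4, 90.0, -179.4]
wrist_force: [0.6, 0.5, -10.6]
finger_gap: 11.3
```

```bash
python3 q.py
```

```text
23.35 [ 574.283 -163.181  103.272] [  0.62   0.5  -10.6 ] [-0.02 -0.26  0.04]
```

Call:
apply_moves:
  commands: "0.00004 0 0 0; 0.00004 0 0 0; 0.00004 0 0 0; 0.00004 0 0 0"

```text
time_s: 23.85
eef_pos: [574.3, -163.2, 103.3]
eef_rot: [-176.9, 90.0, -164.6]
wrist_force: [0.1, -0.7, -9.7]
finger_gap: 11.2
```

```bash
python3 q.py
```

```text
23.85 [ 574.279 -163.221  103.266] [ 0.11 -0.7  -9.74] [ 0.04 -0.15 -0.02]
```

Call:
apply_moves:
  commands: "0.0004 0 0 0; 0.001 0 0 0; 0.0017 0 0 0; 0.0024 0 0 0; 0.003 0 0 0"

```text
time_s: 24.48
eef_pos: [574.9, -163.3, 100.7]
eef_rot: [-27.6, 89.9, -15.4]
wrist_force: [-0.2, -0.3, -0.9]
finger_gap: 11.6
```

Call:
apply_moves:
  commands: "0.0004 0 0 0; 0.0008 0 0 0; 0.0012 0 0 0; 0.0012 0 0 0"

```text
time_s: 24.98
eef_pos: [574.4, -163.2, 99.1]
eef_rot: [-97.9, 90.0, -85.7]
wrist_force: [-0.6, 0.1, -0.4]
finger_gap: 11.1
```

```bash
python3 q.py
```

```text
24.975 [ 574.403 -163.197   99.064] [-0.58  0.12 -0.36] [-0.    0.07  0.03]
```

Call:
apply_moves:
  commands: "0.0002 0 0 0; 0.0004 0 0 0; 0.0004 0 0 0"

```text
time_s: 25.35
eef_pos: [574.4, -163.2, 99.0]
eef_rot: [-71.4, 90.0, -59.2]
wrist_force: [-0.6, -0.0, 3.6]
finger_gap: 11.2
```

```bash
python3 q.py
```

```text
25.35 [ 574.411 -163.151   98.96 ] [-0.59 -0.02  3.58] [ 0.04  0.44 -0.03]
```

Flange is on the boss (hard stop at 99.0, +3.6 N). Releasing.

Call:
apply_moves:
  commands: "0 0 0 0; 0 0 0 0; 0 0 0 0; 0 0 0 0"
  gripper: 0.036

```text
time_s: 25.85
eef_pos: [574.4, -163.2, 98.6]
eef_rot: [146.8, 90.0, 159.0]
wrist_force: [0.7, -1.1, 0.4]
finger_gap: 35.9
```

Call:
apply_moves:
  commands: "-0.008 0 0 0; -0.02 0 0 0; -0.035 0 0 0; -0.05 0 0 0; -0.05 0 0 0"

```text
time_s: 26.48
eef_pos: [575.4, -163.4, 150.6]
eef_rot: [-30.6, 89.8, -18.4]
wrist_force: [-0.2, 0.1, 0.3]
finger_gap: 36.3
```

```bash
python3 q.py; python3 look.py s10
```

```text
26.475 [ 575.388 -163.403  150.641] [-0.22  0.07  0.34] [ 0.   -0.03 -0.01]
26.475 [ 575.38831136 -163.40281567  150.64115258] [-0.21643715  0.06600409  0.33542602] [ 0.00315481 -0.029641   -0.00604071]
axes x [ 0.003 -0.001 -1.   ] y [-0.2112  0.9774 -0.0016] z [0.9774 0.2112 0.0027]
shift tool [ 0.0056  0.0002 -0.0018] spin options [-0.0045  3.1371] [ -0.3 179.7]
```

View pics/s10.png

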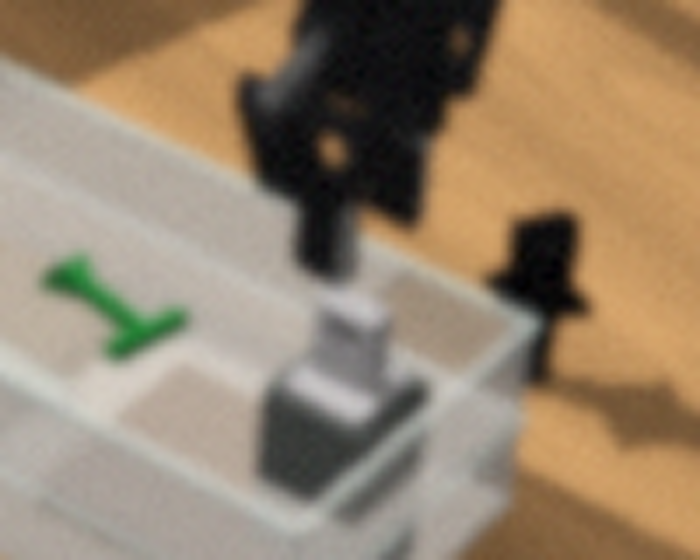

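Call:
apply_moves:
  commands: "-0.03 0 0 0; -0.06 0 0 0; -0.08 -0.04 -0.01 0; -0.08 -0.09 -0.03 0; -0.08 -0.14 -0.06 0"

```text
time_s: 27.15
eef_pos: [545.3, -313.6, 228.4]
eef_rot: [41.3, 90.0, 53.6]
wrist_force: [-0.2, -0.7, 0.6]
finger_gap: 35.9
```

Call:
apply_moves:
  commands: "0 -0.04 -0.02 0; 0 -0.08 -0.04 0; 0 -0.08 -0.04 0; 0 -0.08 -0.04 0"

```text
time_s: 27.65
eef_pos: [523.1, -398.7, 228.0]
eef_rot: [101.9, 89.9, 114.1]
wrist_force: [0.3, 1.1, 0.1]
finger_gap: 35.4
```

Run:
```python
import pickle
from h import *; from workcell import observe,grab_frame
f=grab_frame("top"); cv2.imwrite("pics/top9.png",f["color"]); g=pickle.load(open("top0.pkl","rb"))
u0,u1,v0,v1=398,428,226,256
uu,vv=np.meshgrid(np.arange(u0,u1),np.arange(v0,v1)); uv=np.c_[uu.ravel(),vv.ravel()]
for F,lo,hi in((f,118,135),(g,135,150),(f,91.9,110)):
    P=bydepth(F,uv,F["range_z"][v0:v1,u0:u1].ravel()); m=(P[:,2]>lo)&(P[:,2]<hi)
    Q=P[m]; print(m.sum(),np.median(Q,0),cv2.minAreaRect(Q[:,:2].astype(np.float32)))
u0,u1,v0,v1=288,316,249,277
uu,vv=np.meshgrid(np.arange(u0,u1),np.arange(v0,v1)); uv=np.c_[uu.ravel(),vv.ravel()]
P=bydepth(f,uv,f["range_z"][v0:v1,u0:u1].ravel()); m=(P[:,2]>118)&(P[:,2]<135); print("seated",m.sum(),np.median(P[m],0))
d=cv2.absdiff(f["color"],g["color"]).max(2); print("diff in tray",(d[205:300,280:395]>40).sum(), (d[100:320,100:280]>40).sum())
```

```text
76 [ 573.06250241 -163.42405253  125.96479957] ((572.8731079101562, -163.5919189453125), (11.869540214538574, 25.930896759033203), 12.727884292602539)
79 [ 573.6441561  -163.065553    141.80299502] ((573.4812622070312, -163.6614532470703), (11.727880477905273, 26.19444465637207), 12.302693367004395)
115 [ 568.99624261 -162.53959059   93.6074862 ] ((574.8886108398438, -166.46566772460938), (35.23744583129883, 57.105316162109375), 21.687923431396484)
seated 76 [523.37074535  66.22278637 126.16927245]
diff in tray 0 0
```

View pics/top9.png

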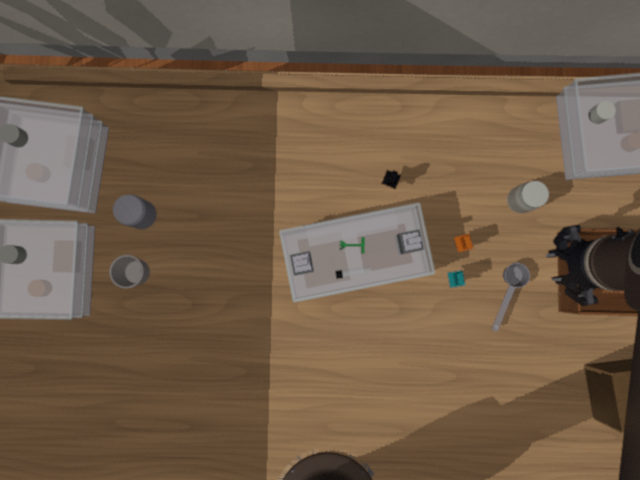

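Top view: the clip at (411,241) now reads the same height as the seated clip at (302,263), 126.0 against 126.2 mm. Nothing else has moved.

```bash
python3 -c "
from workcell import sign_off
print(sign_off())"
```

```text
the job is handed in; nothing more can be done
None
```

The clip is fully home and was proved with a tug of about 10 N, but **an earlier attempt at the tug went over your 15 N limit, to about 16.2 N**. I held position without checking between moves while the arm's controller kept building force, and backed off once I saw it.

- **Clip pressed home:** the proud clip was in the right socket. I pressed it down with the shut fingertips in small steps until it snapped past the catches, then to a hard stop. The press peaked at about 19 N, above the roughly 12 N you quoted. The force fell once I had re-centred and pressed a little further.
- **Overshoot:** the force began at the same height afterwards (about 103.0 mm), so I saw no sign that the latch had been dragged. I could not measure the latch itself.
- **Proof tug:** I let the clip slack and tugged again. Readings were 9.7–10.6 N from 22.6 to 23.85 s, with no slip. Free lift was about 4 mm.
- **Final checks:** I lowered the clip back onto the boss, let go and moved clear. Its tab top dropped 15.8 mm overall and now reads 126.0 mm, against 126.2 mm for the seated clip. In the top camera the tray interior and the left side showed no change. The right-side items looked unmoved by eye.

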